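Open the press-and-turn safety cap of a solvent bottle

ROBOT

A 7-joint arm with a two-finger parallel gripper is mounted at the origin on the work surface. World frame = base frame: x ahead of the robot, y to its left, z up, the work surface at z = 0. Lengths are in m, angles in rad, forces in N, time in s.
With the tool pointing down it reaches from about 0.425 to 0.95 m from the base axis. Payload 4.7 kg.
Tool frame: the origin (TCP) lies between the finger pads; the fingertips stand 25 mm ahead of it and the grasp point (between the pads) lies 6 mm ahead of it; x points along the fingers, z is the direction in which the jaws open and shut, and the axes are right-handed (so a half turn about x gives the same grasp; the last joint's range is limited). The gripper opens to 85 mm and grips with 20 to 120 N. Pads are 22 mm wide; open, the fingers measure 114 mm over their backs; the gripper's body (76 mm by 85 mm) begins 54 mm behind the grasp point. The pads swing forward as they close: fully open they stand 13 mm farther back than shut.
Start: joints at [1.306, 0.469, -0.049, 1.532, 0.024, 1.141, -0.082], TCP at [0.158, -0.656, 0.225] pointing down, gripper open.
Joint ranges: [-2.59, 2.59], [-0.33, 1.99], [-1.39, 1.29], [0.1, 2.45], [-1.04, 4.18], [0.21, 1.99], [-2.66, 2.66]. Speed limits (rad/s): [2.57, 2.57, 3.14, 3.14, 3.14, 3.14, 3.14].

INTERFACE

Orientations are given as a 3x3 rotation matrix whose columns are the frame's x, y, z axes.
In Python, from rig import * gives the robot as it stands. Calls block until the motion is done:
- movep(position, orientation): joint-space move of the TCP to a pose.
- move_l(position, attitude=None, feed=0.15, until_force=None): straight line of the TCP; attitude=None keeps the orientation; feed is the mean speed in m/s. With until_force (N) it stops when the force on the tool has changed by that much, and returns True; else False.
- move_joints(angles): joint-space move.
- command_gripper(opening, newtons=None): finger opening in m; newtons is the grip in N (None keeps the last); returns when the fingers have stopped.
- sleep(seconds).
- inverse_kinematics(position, orientation): joint angles nearest the present ones, or None.
- sense(): the state.
- camera(name): name is "scene" or "top"; returns (picture, depth): 384x512x3 uint8, red, green, blue; 384x512 float32, m along the optical axis (not along the pixel's ray), 0 where there is no reading.
- camera_params(name): a dict with "K" (3x3 intrinsics, pixels), "position" and "rotation" of the camera in the world. Camera axes: x right, y down, z forward; pixel columns grow to the right and rows downward; lengths in m; the calibration is good to about 2 mm. A picture is of the moment at which its call begins. camera_params takes no time and is no camera call.
A pose or a line that the arm cannot do raises Unreachable and nothing moves.
- finish_job(): hands the job in, once; it reports no verdict.
The state is a dict: "time_s": time; "joint_pos": joint angles; "qd": joint speeds; "joint_efforts": joint torques, N m; "position": TCP position; "tcp_rot": TCP orientation; "wrist_force": force on the tool from outside, world axes, zero at the start; "ft_torque": the same for the moment, N m; "finger_gap": finger opening in m.
Only numpy, scipy, OpenCV 4.12 (cv2) and the standard library are available. Lean on these libraries where they do the work, as an engineer would, in place of code of your own. Each camera call takes 0.05 s, during which the arm holds its last target.

TASK

Open the solvent bottle that stands in the plywood holder: push its safety cap down firmly but not brutally (some 20 N, never over 30 N) until it bottoms out and, keeping it down and never forcing a cap that will not turn, turn it anticlockwise to its stop, then lift it off. Stand the cap gently, right way up, in the empty half of the parts tray, and leave everything else on the bench undisturbed.

Things in the scene. Friction and masses are not known exactly. Their poses are not given: they have to be found in the camera images.
- bottle: Amber solvent bottle, round, 72 mm in diameter, upright in a square plywood holder (110 x 110 mm, 35 mm high) fixed to the bench. Origin: on the bench, on the bottle's vertical axis; z up. The shoulder slopes from z = 82 mm (radius 34 mm) up to z = 92 mm (radius 16 mm); above it only the neck with the cap. The closed cap's lower rim is at z = 108 mm, its top at z = 146 mm.
- neck_top (a point): Top of the neck's flange, on the axis, 126 mm above the bench; axes as the bottle's. The cap lifts off only when its x axis lies along the bottle's (either way round), from 15 degrees before to 3 degrees past that; a fixed stop ends the turn there. Closed, the cap stands 72 to 78 degrees clockwise of it seen from above, so it is turned that far anticlockwise.
- bayonet (a point): Middle of the bayonet in the neck. Its locking teeth reach 2.5 to 10.5 mm down (differs from bottle to bottle, cannot be seen); 1.6 mm deeper is a hard bottom stop, so it is felt 4 to 12 mm below the cap's closed height, as a steep rise above the spring's force. Turning the cap when it is not down far enough is blocked; over 30 N on a tooth ruins it (0.5 N m of turn is safe). Over 25 N on the stop beyond the spring ruins the liner.
- cap: Black round ribbed cap on the bottle, 46 mm in diameter, 38 mm high, 36 to 59 g, hollow below, with a small raised bar on its top along its +x axis. Loose body; origin: centre of its lower rim; z up along its axis. It has 1.4 mm of side play on the neck. Set down upright it stands on its rim.
- cap_top (a point): Centre of the cap's flat top, 38 mm above its origin. A spring pushes the closed cap up with 5 N, plus 0.6 N per mm pressed (12 N at most before the bottom stop).
- cap_lugs (a point): Middle between the two lugs inside the cap, 12 mm above its rim. Keep the cap down for the whole turn: the lugs pass the teeth only near its end. At the end of the turn the spring lifts the cap 4 mm if it is let up; it lifts straight off, free after 8 mm.
- tray: Grey plastic parts tray fixed to the bench, 125 (x) x 170 (y) mm, floor 5 mm above the bench, walls 4 mm thick, top 14 mm above the bench. Origin: centre of its underside. A low rib across it at y = +25 mm (12 mm high) parts it; the half at +y holds a brass fitting, the larger half at -y is empty.
- tray_empty_half (a point): Middle of the floor of the tray's empty half, 5 mm above the bench; axes as the tray's. The half is 117 (x) by 104 (y) mm inside. The cap standing there has its origin at the height of this point.
- fitting: Bystander: brass hose fitting, 26 mm wide, 26 mm high, loose in the tray's half at +y; origin: centre of its underside.
- screwdriver: Bystander: screwdriver, 170 mm long, lying on the bench between bottle and tray, along x.
- glue_jar: Bystander: jar with white lid, 56 mm in diameter, 70 mm high; origin: centre of its underside.
- tape_roll: Bystander: roll of paper tape, 80 mm in diameter, 40 mm high; origin: centre of its underside.
- mug: Bystander: white mug, 76 mm in diameter, 85 mm high; origin: centre of its underside.
- hammer: Bystander: hammer, 240 mm long, lying along y beyond the working area.
- brush: Bystander: wooden brush, 140 x 35 mm, 46 mm high; origin: centre of its underside.
- yellow_bin: Bystander: yellow open bin, 100 x 140 mm, 60 mm high; origin: centre of its underside.
Not all that is in view belongs to the job. What is meant by the cap is not turquoise, and is the smaller of those in its own colour. Leave any purple look-alike of the bottle alone.

How it is judged:
On the way, in this order (a step that is already met when the one before it is completed fails the run):
1. the cap is pressed down on the neck, at least 2 mm below its closed height (z of cap in the frame of bottle below 0.106 m and horizontal distance between cap and bottle below 0.006 m), for 0.1 s.
2. the cap is turned to the release place, still on the neck (angle between the x axis of cap and the x axis of bottle, either way round below 0.35 rad and horizontal distance between cap and bottle below 0.006 m and z of cap in the frame of bottle below 0.116 m), for 0.05 s.
3. the cap is lifted clear of the neck (z of cap in the frame of bottle above 0.138 m), for 0.05 s.
At the end, for the whole second after the job is handed in: The cap stands right way up (within 0.08 rad) and at rest on the floor of the empty half of the tray: its origin within 45 mm of that half's middle along the tray's x, within 36 mm along the tray's y, and within 4 mm of the floor's height (x of cap in the frame of tray_empty_half between -0.045 and 0.045 m and y of cap in the frame of tray_empty_half between -0.038 and 0.036 m and z of cap in the frame of tray_empty_half between -0.004 and 0.004 m and angle between cap's own z axis and vertical below 0.08 rad and linear speed of cap below 0.02 m/s); the robot touches nothing.
It fails at once if the cap is jammed down on the bottom stop with more than 25 N on top of the spring's force (liner ruined) (contact force between cap and neck_insert_c0 above 25 N).
It fails at once if the cap is forced round against the locking teeth (more than 30 N on a tooth: teeth chewed up) (contact force between cap and neck_insert_c1 above 30 N or contact force between cap and neck_insert_c2 above 30 N or contact force between cap and neck_insert_c3 above 30 N or contact force between cap and neck_insert_c4 above 30 N).
It fails at once if the cap is dropped or slammed into the tray (more than 30 N) (contact force between cap and tray above 30 N).
It fails at once if another thing on the bench is moved by more than 20 mm (distance of any of fitting, screwdriver, glue_jar, tape_roll, mug, hammer, brush, yellow_bin from where it was at the start of the episode above 0.02 m).
It also fails if it takes over 64 s, if anything falls off the work surface, if the arm or the gripper's body presses on something with over 40 N, if the wrist force passes 120 N, or if a joint passes its speed limit or range.

## Working session

There is one attempt and no reset: what is moved stays moved. The work goes in short steps, each a Python script; the robot and the scene stay as the last script left them, time stands still between calls to the robot, and variables do not carry over. Pictures are saved under pics/ and viewed, and the job is handed in when it is done.

```bash
ls; mkdir -p pics
python3 - <<'E'
from rig import *
import cv2,numpy as np
for n in("scene","top"):
    p,d=camera(n); cv2.imwrite(f"pics/{n}0.png",cv2.resize(p[...,::-1],(800,600),interpolation=cv2.INTER_CUBIC)); np.savez(f"{n}0.npz",p=p,d=d)
    print(n,camera_params(n))
s=sense();print(s["time_s"],s["position"],s["tcp_rot"],s["wrist_force"],s["finger_gap"])
E
```

```text
pics
scene {'K': array([[368.58772225,   0.        , 249.96271707],
       [  0.        , 368.58772225, 186.04322655],
       [  0.        ,   0.        ,   1.        ]]), 'position': array([1.02654834, 0.81591245, 0.96261167]), 'rotation': array([[-0.84606275,  0.37097587, -0.38282467],
       [ 0.5328018 ,  0.56513345, -0.6298781 ],
       [-0.01732255, -0.73688607, -0.67579497]])}
top {'K': array([[409.13010565,   0.        , 261.99590365],
       [  0.        , 409.13010565, 192.87449423],
       [  0.        ,   0.        ,   1.        ]]), 'position': array([0.43634936, 0.01753264, 1.20287805]), 'rotation': array([[-0.02250833, -0.99624449,  0.08360798],
       [-0.99974243,  0.02218627, -0.00477927],
       [ 0.00290637, -0.08369402, -0.99648726]])}
0.1 [ 0.15757444 -0.65580364  0.22352963] [[-4.84835897e-04  9.72315582e-01  2.33671081e-01]
 [ 1.72433746e-03  2.33671574e-01 -9.72314055e-01]
 [-9.99998396e-01 -6.84849598e-05 -1.78989255e-03]] [-0.87252741  0.80949506  0.05383508] 0.08535362863129717
```

View pics/scene0.png

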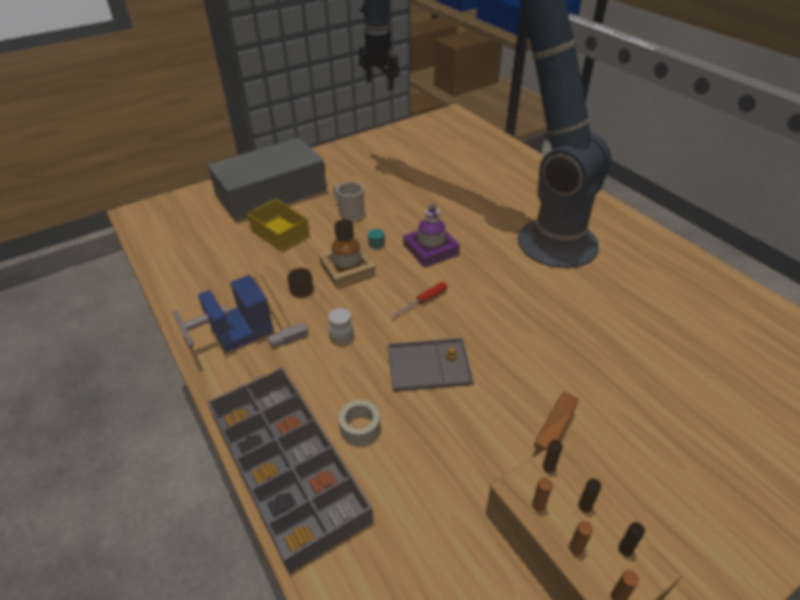

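View pics/top0.png

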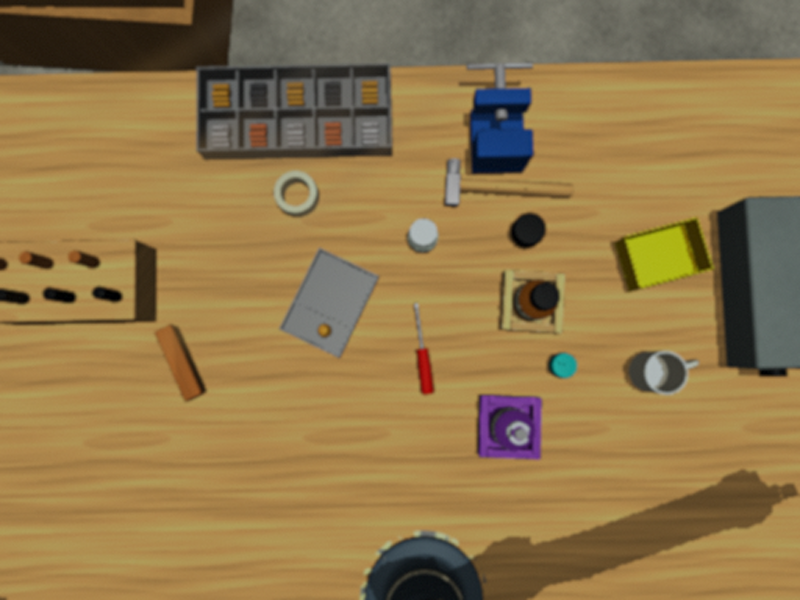

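Candidates for the cap in the 800x600 top view are the black cap on the amber bottle (544,296), a loose, larger black cap (528,230), and a turquoise one (563,365). The purple bottle is at (510,427). The one on the amber bottle fits: it is black and the smaller of the two. I'll confirm it in enlarged crops.

```bash
cat > h.py <<'E'
import numpy as np,cv2
from rig import *
def cam(n,i=None):
    p,d=camera(n); np.savez(f"{n}{i}.npz",p=p,d=d); return p,d
def ray(n,u,v):
    c=camera_params(n);r=c["rotation"]@np.linalg.inv(c["K"])@np.array([u,v,1.0]);return c["position"],r
def at_z(n,u,v,z):
    o,r=ray(n,u,v);return o+r*(z-o[2])/r[2]
def at_d(n,u,v,d):
    o,r=ray(n,u,v);return o+r*d
def proj(n,P):
    c=camera_params(n);q=c["K"]@(c["rotation"].T@(np.asarray(P)-c["position"]));return q[:2]/q[2]
def crop(p,u0,v0,u1,v1,k,f):
    cv2.imwrite(f,cv2.resize(p[v0:v1,u0:u1,::-1],None,fx=k,fy=k,interpolation=cv2.INTER_CUBIC))
E
python3 - <<'E'
from h import *
t=np.load("top0.npz");s=np.load("scene0.npz")
crop(t['p'],310,120,390,220,6,"pics/c1.png")
crop(s['p'],180,120,260,200,7,"pics/c2.png")
crop(t['p'],170,150,250,235,7,"pics/c3.png")
crop(cv2.convertScaleAbs(t['p'],alpha=4),330,170,366,206,16,"pics/c4.png")
E
```

```text
(no output)
```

View pics/c1.png

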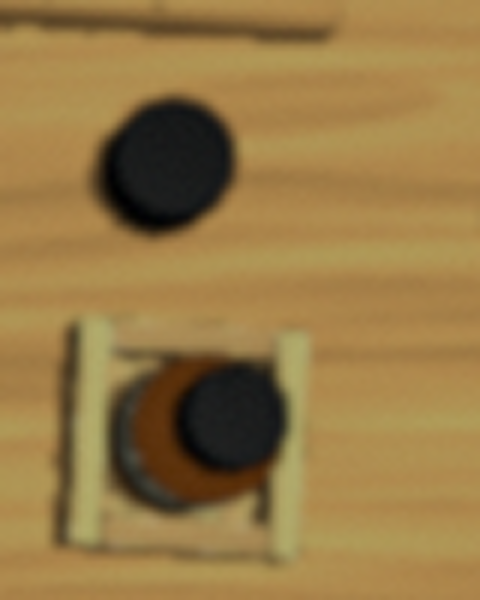

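View pics/c2.png

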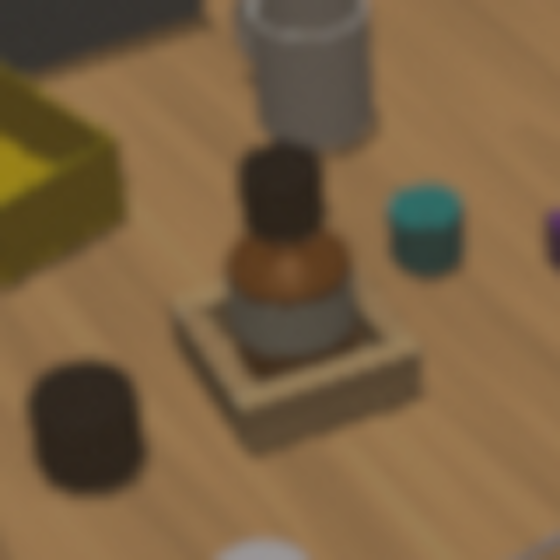

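View pics/c3.png

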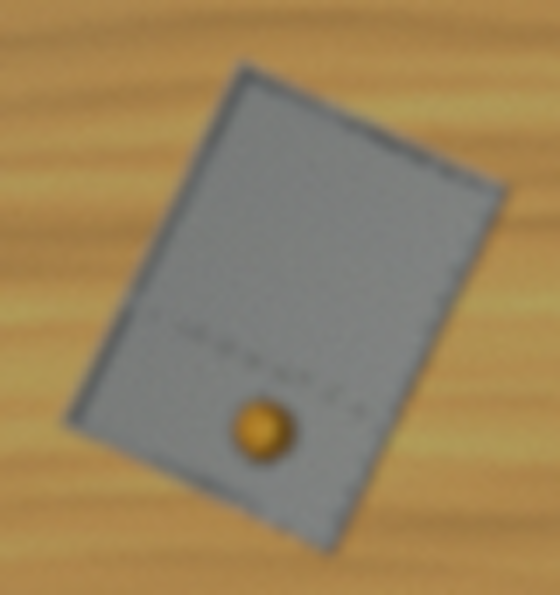

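View pics/c4.png

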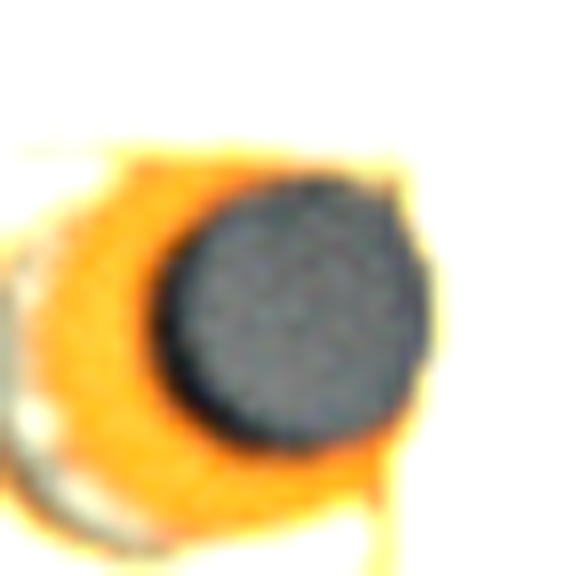

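The enlarged crops confirm it. The black cap on the amber bottle (top pixel about 348.5,189) is clearly smaller than the loose black one (about 338,147), and it sits in the plywood holder. Next I'll measure the cap, holder and tray.

Run:
```python
from h import *
def cloud(n,i=0):
    d=np.load(f"{n}{i}.npz")['d'];c=camera_params(n);v,u=np.indices(d.shape)
    r=np.stack([u,v,np.ones_like(u)],-1)@np.linalg.inv(c["K"]).T@c["rotation"].T
    return c["position"]+r*d[...,None],d>0
print("cap centre ray z=.146",at_z("top",348.5,188.9,.146))
b0=at_z("top",348.5,188.9,.146)
for n in("top","scene"):
    P,ok=cloud(n)
    m=ok&(np.hypot(P[...,0]-b0[0],P[...,1]-b0[1])<.045)&(P[...,2]>.13)
    q=P[m];print(n,m.sum(),"z pct",np.percentile(q[:,2],[5,50,95]))
    t=q[q[:,2]>.14];print(" top mean",t.mean(0),"min",t.min(0),"max",t.max(0),"mid",(t.min(0)+t.max(0))/2)
    for zl,name in((.03,"holder"),):
        m=ok&(np.hypot(P[...,0]-b0[0],P[...,1]-b0[1])<.09)&(abs(P[...,2]-.035)<.006)
        q=P[m][:,:2].astype(np.float32);print(" holder rect",m.sum(),cv2.minAreaRect(q))
# tray corners, top px from crop c3 (rim z=.014)
K=[(243,65),(505,188),(333,552),(70,425)]
C=[]
for x,y in K:
    u=170+(x+.5)/7-.5;v=150+(y+.5)/7-.5;C.append(at_z("top",u,v,.014)[:2])
C=np.array(C);print(C);print("edges",[np.linalg.norm(C[i]-C[i-3]) for i in range(4)],C.mean(0))
f=at_z("top",170+263/7,150+430/7,.026);print("fitting",f)
s=np.load("scene0.npz")['p'];crop(s,240,210,310,255,10,"pics/c5.png")
```

```text
cap centre ray z=.146 [ 0.53037609 -0.21228422  0.146     ]
top 262 z pct [0.13991076 0.14563327 0.14944104]
 top mean [ 0.53150134 -0.21273462  0.14574757] min [ 0.50922283 -0.23466223  0.14009297] max [ 0.55369815 -0.19092087  0.15259904] mid [ 0.53146049 -0.21279155  0.14634601]
 holder rect 680 ((0.5318011045455933, -0.2139049917459488), (0.11127331107854843, 0.11032655090093613), 84.9024887084961)
scene 98 z pct [0.13155738 0.14121196 0.14450297]
 top mean [ 0.53329127 -0.21195405  0.14261919] min [ 0.51299585 -0.23266254  0.14005265] max [ 0.55304765 -0.19237562  0.14563946] mid [ 0.53302175 -0.21251908  0.14284606]
 holder rect 209 ((0.5341935753822327, -0.2128830850124359), (0.11268460750579834, 0.11102492362260818), 85.09269714355469)
[[0.64005193 0.17893653]
 [0.58569131 0.07006461]
 [0.43575769 0.14393073]
 [0.49070095 0.25227717]]
edges [np.float64(0.12168882538634118), np.float64(0.16714154392346273), np.float64(0.12148132834127924), np.float64(0.16638679465019668)] [0.53805047 0.16130226]
fitting [0.48506586 0.16950412 0.026     ]
```

View pics/c5.png

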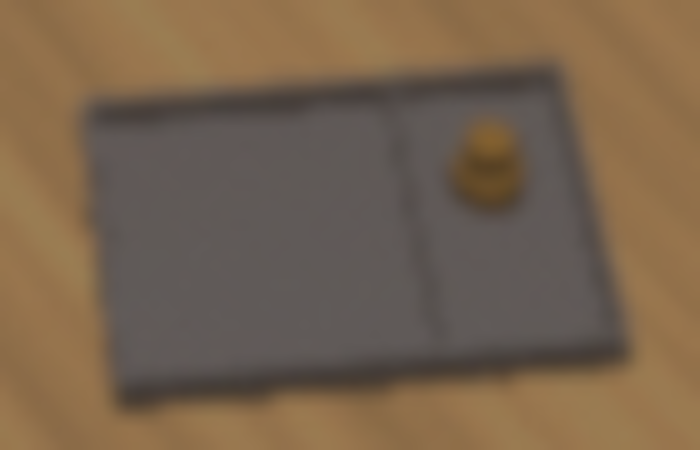

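```bash
cat >> h.py <<'E'
B=np.array([.532,-.2128]); TX=np.array([.441,.897]); TY=np.array([-.897,.441]); TC=np.array([.538,.1613]); TE=TC-.029*TY
def att(psi):
    z=np.array([np.cos(psi),np.sin(psi),0]);x=np.array([0,0,-1.]);return np.column_stack([x,np.cross(z,x),z])
E
python3 - <<'E'
from h import *
for deg in range(-180,181,30):
    q=inverse_kinematics([*B,.2],att(np.radians(deg)));q2=inverse_kinematics([*B,.13],att(np.radians(deg)))
    print(deg,None if q is None else np.round(q,2),None if q2 is None else round(q2[6],2))
print(TE,np.degrees(np.arctan2(TX[1],TX[0])))
for deg in (64,64-180):
    print(deg,np.round(inverse_kinematics([*TE,.05],att(np.radians(deg))),2))
P=sense()["tcp_rot"];print(np.degrees(np.arctan2(P[1,2],P[0,2])))
E
```

```text
-180 [-0.49  0.53  1.12  1.85 -0.53  1.1  -2.31] -2.18
-150 [ 0.39  0.33 -0.11  1.81  0.04  1.01 -2.35] -2.34
-120 [ 0.46  0.34 -0.19  1.8   0.07  1.01 -1.86] -1.86
-90 [ 0.56  0.35 -0.32  1.8   0.13  1.02 -1.38] -1.41
-60 [ 0.63  0.36 -0.41  1.79  0.17  1.03 -0.89] -0.93
-30 [ 0.7   0.37 -0.5   1.79  0.21  1.03 -0.4 ] -0.45
0 [ 0.77  0.39 -0.6   1.78  0.25  1.04  0.08] 0.02
30 [ 0.83  0.41 -0.68  1.78  0.29  1.06  0.57] 0.5
60 [ 0.84  0.41 -0.7   1.78  0.3   1.06  1.08] 1.01
90 [ 0.91  0.44 -0.8   1.78  0.35  1.08  1.56] 1.49
120 [ 1.13  0.6  -1.17  1.77  0.6   1.19  1.87] 1.76
150 [ 1.13  0.6  -1.17  1.77  0.6   1.19  2.4 ] 2.28
180 [-0.49  0.53  1.12  1.85 -0.53  1.1  -2.31] -2.18
[0.564013 0.148511] 63.81947848250652
64 [ 0.32  0.72 -0.92  1.87  0.72  0.92  0.17]
-116 [-0.72  0.58  0.53  1.93 -0.42  0.74 -1.97]
-76.48667746871648
```

Run:
```python
from h import *
A=att(np.radians(-75))
movep([*B,.23],A)
move_l([*B,.140],feed=.12)
s=sense();print(s["time_s"],s["position"],s["wrist_force"],s["ft_torque"],s["joint_pos"])
command_gripper(.040,80)
for k in range(2):
    s=sense();print(s["time_s"],s["position"],s["wrist_force"],s["ft_torque"],s["finger_gap"]);sleep(.1)
p,d=cam("scene",1);crop(p,190,90,270,190,6,"pics/g1.png")
```

```text
3.0833 [ 0.53262143 -0.21298279  0.1406941 ] [-0.38942253 -0.5264074   1.57282092] [ 0.01361806  0.00772005 -0.05144634] [ 0.58225686  0.41717349 -0.3553406   1.85174757  0.18063186  0.90259954
 -1.16640133]
3.5917 [ 0.53203548 -0.21278325  0.14011285] [-0.05249115  0.64874673 -0.0625519 ] [ 0.01446021 -0.02174822 -0.0158683 ] 0.040376533531230156
3.6917 [ 0.53199957 -0.21282121  0.14003254] [ 0.23965176 -0.47714568  0.06686847] [-0.00054335  0.03044445 -0.05251904] 0.039560251458710075
```

View pics/g1.png

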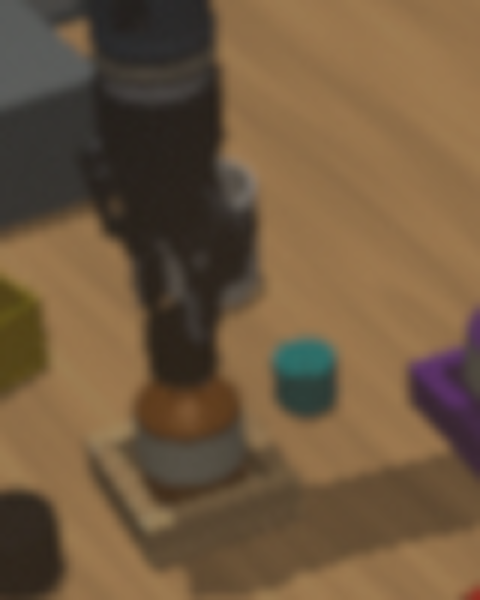

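The gap reads 0.040, exactly the commanded value, although the cap is 46 mm across. I'll close further to see whether the fingers stall on it.

Run:
```python
from h import *
command_gripper(.030,80)
for k in range(2):
    s=sense();print(s["time_s"],s["position"],s["wrist_force"],s["ft_torque"],s["finger_gap"]);sleep(.1)
p,d=cam("scene",2);crop(p,190,90,270,190,6,"pics/g2.png")
p,d=cam("top",2);crop(cv2.convertScaleAbs(p,alpha=3),310,140,390,220,7,"pics/g3.png")
```

```text
4.1 [ 0.53200395 -0.21278957  0.1399832 ] [ 0.68415856  0.04613789 -0.11816988] [-0.02641292 -0.01740365  0.03062014] 0.03006318996186952
4.2 [ 0.53201332 -0.21279498  0.13998408] [-0.67689384 -0.12325855  0.1338014 ] [-0.03242001 -0.10432375  0.00806772] 0.029782923415993603
```

View pics/g2.png

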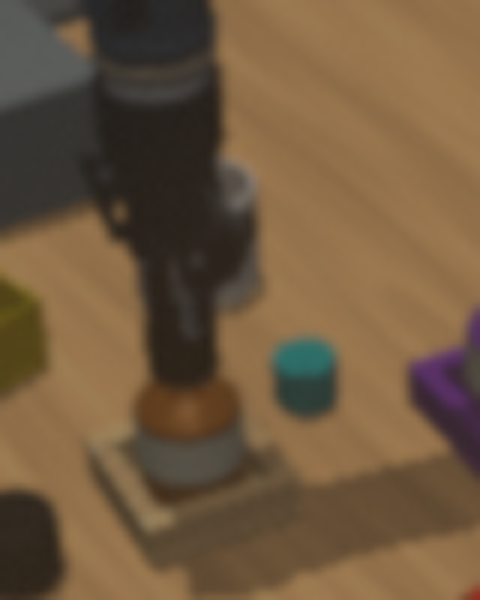

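View pics/g3.png

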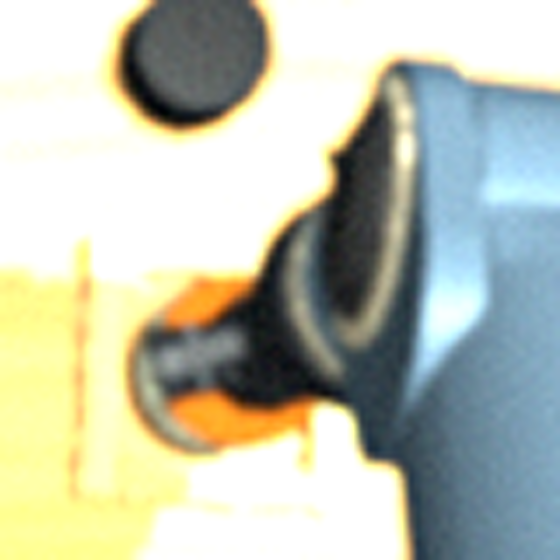

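Run:
```python
from h import *
for i in (0,1,2):
    p=np.load(f"scene{i}.npz")['p'];crop(cv2.convertScaleAbs(p,alpha=4 if i else 3),205,115,240,165,11,f"pics/z{i}.png")
a=np.hstack([cv2.imread(f"pics/z{i}.png") for i in (0,2)]);cv2.imwrite("pics/z.png",a)
print("capt",proj("scene",[*B,.146]),"rim",proj("scene",[*B,.108]),"tip",proj("scene",[*B,.115]))
for i in(0,2):
    d=np.load(f"scene{i}.npz")['d'];c=[]
    for v in range(125,160,3):
        P=at_d("scene",220,v,d[v,220]);c.append((v,*np.round(P,3)))
    print(*c,sep="\n")
```

```text
capt [219.30742409 142.77387872] rim [220.03532711 150.85416373] tip [219.90323183 149.3878042 ]
(125, np.float64(0.428), np.float64(-0.406), np.float64(0.082))
(128, np.float64(0.428), np.float64(-0.408), np.float64(0.066))
(131, np.float64(0.43), np.float64(-0.407), np.float64(0.051))
(134, np.float64(0.431), np.float64(-0.409), np.float64(0.035))
(137, np.float64(0.432), np.float64(-0.409), np.float64(0.019))
(140, np.float64(0.433), np.float64(-0.41), np.float64(0.003))
(143, np.float64(0.529), np.float64(-0.213), np.float64(0.143))
(146, np.float64(0.535), np.float64(-0.203), np.float64(0.138))
(149, np.float64(0.541), np.float64(-0.193), np.float64(0.133))
(152, np.float64(0.542), np.float64(-0.194), np.float64(0.119))
(155, np.float64(0.542), np.float64(-0.196), np.float64(0.103))
(158, np.float64(0.541), np.float64(-0.201), np.float64(0.085))
(125, np.float64(0.537), np.float64(-0.185), np.float64(0.242))
(128, np.float64(0.538), np.float64(-0.183), np.float64(0.231))
(131, np.float64(0.538), np.float64(-0.186), np.float64(0.216))
(134, np.float64(0.538), np.float64(-0.187), np.float64(0.203))
(137, np.float64(0.539), np.float64(-0.189), np.float64(0.189))
(140, np.float64(0.539), np.float64(-0.191), np.float64(0.175))
(143, np.float64(0.539), np.float64(-0.192), np.float64(0.16))
(146, np.float64(0.536), np.float64(-0.2), np.float64(0.141))
(149, np.float64(0.541), np.float64(-0.193), np.float64(0.133))
(152, np.float64(0.541), np.float64(-0.195), np.float64(0.117))
(155, np.float64(0.542), np.float64(-0.196), np.float64(0.103))
(158, np.float64(0.544), np.float64(-0.194), np.float64(0.091))
```

View pics/z.png

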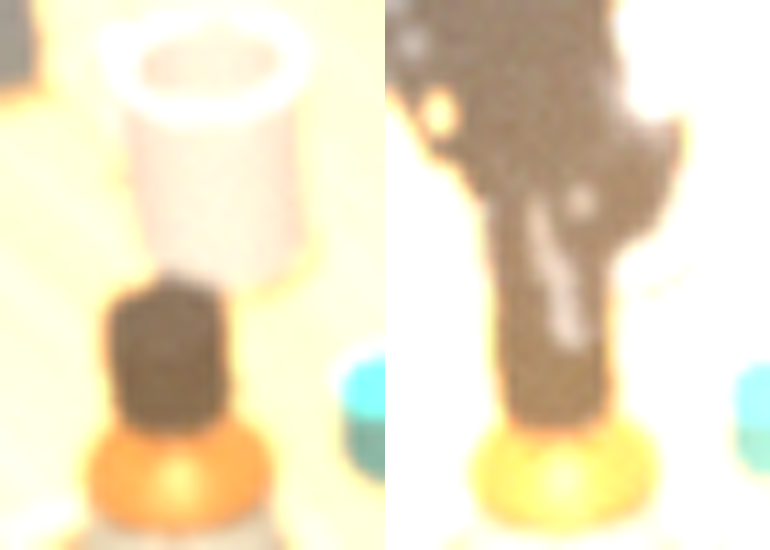

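Run:
```python
from h import *
command_gripper(.0,60)
for k in range(2):
    s=sense();print(s["time_s"],s["position"],s["wrist_force"],s["ft_torque"],s["finger_gap"]);sleep(.05)
p,d=cam("scene",3);crop(cv2.convertScaleAbs(p,alpha=4),195,105,245,165,9,f"pics/z3.png")
```

```text
4.8 [ 0.53199186 -0.21282252  0.1400032 ] [-0.72194957 -0.73669447 -0.48406627] [-0.00229651  0.02284321  0.00517315] 2.842306006984012e-05
4.85 [ 0.53198744 -0.21283142  0.14000776] [ 0.37314503 -0.16644414 -0.25717689] [ 0.02374413 -0.0078954   0.00044825] -0.00017311703056947038
```

View pics/z3.png

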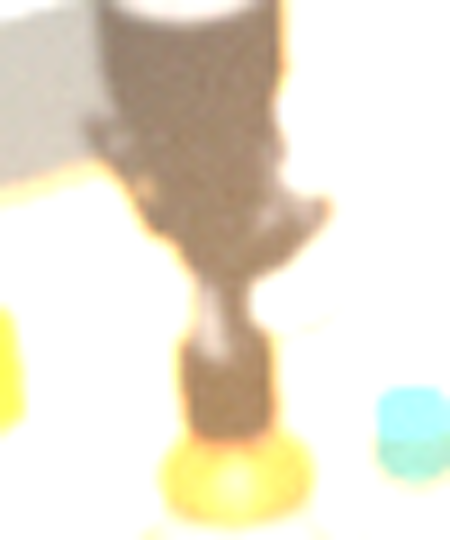

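The fingers closed to zero above the cap, so the tips stand higher than the stated geometry predicts. I'll check the depth and then touch the cap top gently with the closed tips.

Run:
```python
from h import *
d=np.load("scene3.npz")['d']
for v in range(130,150,1):
    print(v,[tuple(np.round(at_d("scene",u,v,d[v,u]),3)) for u in (217,219,221)])
r=move_l([*B,.105],feed=.012,until_force=3)
s=sense();print(r,s["time_s"],s["position"],s["wrist_force"],s["finger_gap"])
```

```text
130 [(np.float64(0.545), np.float64(-0.195), np.float64(0.218)), (np.float64(0.534), np.float64(-0.202), np.float64(0.21)), (np.float64(0.527), np.float64(-0.199), np.float64(0.209))]
131 [(np.float64(0.547), np.float64(-0.193), np.float64(0.216)), (np.float64(0.538), np.float64(-0.195), np.float64(0.211)), (np.float64(0.523), np.float64(-0.208), np.float64(0.199))]
132 [(np.float64(0.546), np.float64(-0.195), np.float64(0.209)), (np.float64(0.536), np.float64(-0.198), np.float64(0.204)), (np.float64(0.525), np.float64(-0.204), np.float64(0.197))]
133 [(np.float64(0.544), np.float64(-0.201), np.float64(0.201)), (np.float64(0.539), np.float64(-0.193), np.float64(0.204)), (np.float64(0.529), np.float64(-0.197), np.float64(0.198))]
134 [(np.float64(0.542), np.float64(-0.206), np.float64(0.194)), (np.float64(0.538), np.float64(-0.197), np.float64(0.197)), (np.float64(0.538), np.float64(-0.179), np.float64(0.207))]
135 [(np.float64(0.543), np.float64(-0.204), np.float64(0.19)), (np.float64(0.538), np.float64(-0.197), np.float64(0.193)), (np.float64(0.538), np.float64(-0.182), np.float64(0
[... 1993 characters left out ...]
loat64(-0.194), np.float64(0.144))]
147 [(np.float64(0.551), np.float64(-0.197), np.float64(0.144)), (np.float64(0.543), np.float64(-0.196), np.float64(0.141)), (np.float64(0.538), np.float64(-0.189), np.float64(0.143))]
148 [(np.float64(0.55), np.float64(-0.198), np.float64(0.138)), (np.float64(0.544), np.float64(-0.194), np.float64(0.138)), (np.float64(0.536), np.float64(-0.193), np.float64(0.135))]
149 [(np.float64(0.549), np.float64(-0.201), np.float64(0.131)), (np.float64(0.545), np.float64(-0.193), np.float64(0.135)), (np.float64(0.537), np.float64(-0.192), np.float64(0.132))]
True 5.4833 [ 0.53203728 -0.21279711  0.13932666] [-0.1058283  -0.14809204  4.40827789] -0.0003176126745514278
```

The closed tips touch the cap top (z≈146 mm) at a reported TCP z of 0.139, so the real tips stand about 32 mm higher than stated. Laterally it agrees. I'll use this contact as the height reference and go 32 mm lower for the grip.

Run:
```python
from h import *
move_l([*B,.150],feed=.1)
command_gripper(.085,80)
r=move_l([*B,.107],feed=.06,until_force=5)
s=sense();print(r,s["time_s"],s["position"],s["wrist_force"],s["finger_gap"])
if not r:
    command_gripper(.0,80)
    s=sense();print(s["time_s"],s["position"],s["wrist_force"],s["ft_torque"],s["finger_gap"]);sleep(.1)
    s=sense();print(s["time_s"],s["position"],s["wrist_force"],s["ft_torque"],s["finger_gap"])
p,d=cam("scene",4);crop(cv2.convertScaleAbs(p,alpha=4),195,105,245,165,9,f"pics/z4.png")
```

```text
False 7.4 [ 0.53228126 -0.21282574  0.10722018] [ 0.38334372  0.40051245 -0.2088184 ] 0.08498797508446064
7.85 [ 0.53227089 -0.21296854  0.10769146] [-0.63888488 -0.01106506  5.09620756] [-0.00209748  0.21353476 -0.09795301] 0.04497434710786291
7.95 [ 0.53226616 -0.21294681  0.10757266] [-1.37598974  0.27503522  4.11049541] [-0.055974    0.19742723 -0.08660169] 0.04458133742399461
```

View pics/z4.png

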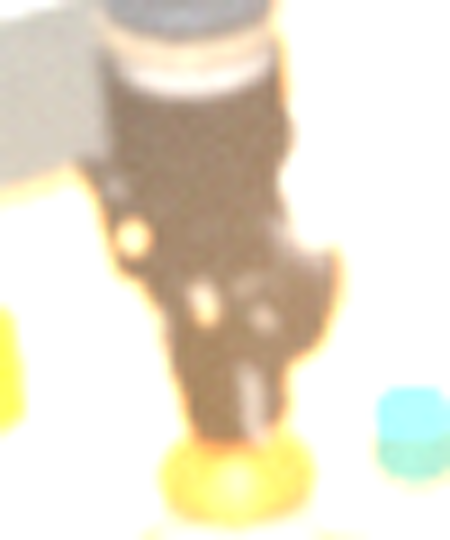

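Gripped: the gap stalls at 45 mm. Now I'll press in small steps while watching the force.

```bash
cat >> h.py <<'E'
def avg(n=4,dt=.01):
    F=[];T=[]
    for _ in range(n):
        s=sense();F.append(s["wrist_force"]);T.append(s["ft_torque"]);sleep(dt)
    return np.mean(F,0),np.mean(T,0),s
E
python3 - <<'E'
from h import *
z=.107
while z>.093:
    z-=.0005
    move_l([*B,z],feed=.01)
    F,T,s=avg()
    print(round(s["time_s"],2),round(z,4),round(s["position"][2],4),np.round(F,1),np.round(T,2),round(s["finger_gap"],4))
    if F[2]>16: break
E
```

```text
8.28 0.1065 0.1067 [-0.6 -0.2  4.8] [-0.08  0.15  0.02] 0.0446
8.56 0.106 0.1062 [-0.6 -0.4  5.1] [-0.11  0.11 -0.  ] 0.0444
8.84 0.1055 0.1057 [-0.8 -0.6  4.8] [-0.1   0.16 -0.01] 0.0442
9.12 0.105 0.1052 [-0.6 -0.3  5.7] [-0.11  0.14 -0.01] 0.0444
9.41 0.1045 0.1048 [-0.3 -0.5  6.3] [-0.11  0.18 -0.  ] 0.0448
9.69 0.104 0.1043 [-0.8 -0.6  6.2] [-0.12  0.2   0.01] 0.0447
9.97 0.1035 0.1039 [-1.2  0.3  6.7] [-0.07  0.22  0.01] 0.0445
10.26 0.103 0.1034 [-0.6 -0.2  6.9] [-0.1   0.23  0.01] 0.0445
10.54 0.1025 0.1029 [-0.9 -0.4  6.8] [-0.09  0.25  0.01] 0.0444
10.82 0.102 0.1025 [-1.5 -0.5  7.1] [-0.12  0.27  0.  ] 0.0444
11.11 0.1015 0.102 [-1.4 -0.8  7.4] [-0.09  0.31 -0.01] 0.0445
11.39 0.101 0.1016 [-1.6 -0.7  8. ] [-0.09  0.35 -0.02] 0.0444
11.68 0.1005 0.1012 [-1.5 -0.1  8.2] [-0.08  0.34  0.01] 0.0444
11.96 0.1 0.1011 [-2.4  0.4 11.2] [-0.03  0.56  0.  ] 0.0447
12.24 0.0995 0.101 [-3.7  0.3 13.8] [ 0.03  0.79 -0.03] 0.0445
12.53 0.099 0.101 [-4.7  1.2 16.4] [ 0.11  0.99 -0.  ] 0.0444
```

The bottom stop is felt at 6 mm: a steep rise to 16 N, where the spring gives about 8.5 N. Now I'll turn anticlockwise in small steps, guarding torque and force.

```bash
cat > turn.py <<'E'
from h import *
import json,sys
st=json.load(open("st.json"));psi,z,xy=st["psi"],st["z"],np.array(st["xy"])
end=st["end"];step=st["step"];n=0
while psi<end:
    psi+=step
    movep([*xy,z],att(np.radians(psi)))
    F,T,s=avg(3)
    R=s["tcp_rot"];a=np.degrees(np.arctan2(R[1,2],R[0,2]))
    print(round(s["time_s"],2),round(psi,1),round(a,1),round(z,4),round(s["position"][2],4),np.round(F,1),np.round(T,2))
    if abs(T[2])>.4: print("TORQUE");break
    if F[2]>23: z+=.0005
    if F[2]<16: z-=.0004
    if F[2]>27: print("FZ");break
    n+=1
    if n>=st.get("max",99):break
json.dump(dict(psi=psi,z=z,xy=list(xy),end=end,step=step),open("st.json","w"))
E
python3 - <<'E'
import json
json.dump(dict(psi=-75,z=.0985,xy=[.532,-.2128],end=15,step=2,max=8),open("st.json","w"))
E
python3 turn.py
```

```text
12.8 -73 -73.0 0.0985 0.101 [-4.7  0.8 18.9] [0.13 1.1  0.05]
13.07 -71 -71.0 0.0985 0.1009 [-4.   1.  18.2] [0.1  0.97 0.04]
13.35 -69 -69.0 0.0985 0.101 [-3.5  0.7 18.2] [0.07 0.84 0.04]
13.62 -67 -67.0 0.0985 0.101 [-3.5  0.5 17.6] [0.11 0.77 0.01]
13.9 -65 -65.0 0.0985 0.101 [-2.5  0.6 17. ] [0.09 0.7  0.04]
14.18 -63 -63.0 0.0985 0.101 [-2.8  0.5 17. ] [0.07 0.64 0.02]
14.45 -61 -61.0 0.0985 0.101 [-2.1  0.9 17. ] [0.1  0.61 0.03]
14.72 -59 -59.0 0.0985 0.101 [-2.6  0.7 16.2] [0.09 0.61 0.02]
```

```bash
python3 turn.py
```

```text
15.0 -57 -57.0 0.0985 0.101 [-2.   0.7 16.5] [0.11 0.59 0.02]
15.28 -55 -55.0 0.0985 0.1009 [-2.7  1.2 16.9] [0.14 0.6  0.05]
15.55 -53 -53.0 0.0985 0.1009 [-2.4  1.8 16.5] [0.15 0.62 0.05]
15.82 -51 -51.0 0.0985 0.1009 [-2.5  1.2 17. ] [0.15 0.65 0.05]
16.1 -49 -49.0 0.0985 0.1009 [-2.5  0.8 16.6] [0.19 0.67 0.04]
16.38 -47 -47.0 0.0985 0.1009 [-3.1  1.2 17.9] [0.2  0.67 0.  ]
16.65 -45 -45.0 0.0985 0.1009 [-3.   1.3 17.2] [0.21 0.7  0.05]
16.93 -43 -43.0 0.0985 0.1009 [-3.7  1.7 17. ] [0.22 0.71 0.04]
17.2 -41 -41.0 0.0985 0.1009 [-3.2  1.5 17.9] [0.24 0.73 0.03]
17.48 -39 -39.0 0.0985 0.1009 [-2.9  2.1 17.4] [0.24 0.73 0.04]
17.75 -37 -37.0 0.0985 0.1009 [-3.4  1.3 17.5] [0.24 0.76 0.02]
18.02 -35 -35.0 0.0985 0.1009 [-3.1  1.4 17.8] [0.26 0.78 0.03]
18.3 -33 -33.0 0.0985 0.1009 [-3.4  1.9 16.7] [0.25 0.81 0.02]
18.57 -31 -31.0 0.0985 0.1009 [-3.7  1.7 18. ] [0.28 0.82 0.04]
18.85 -29 -29.0 0.0985 0.1009 [-4.   2.  17.8] [0.25 0.87 0.05]
19.12 -27 -27.0 0.0985 0.1008 [-4.1  1.6 18.2] [0.28 0.86 0.02]
19.4 -25 -25.0 0.0985 0.1009 [-4.6  2.3 18.2] [0.33 0.88 0.01]
19.68 -23 -23.0 0.
[... 300 characters left out ...]
01]
21.05 -13 -13.0 0.0985 0.1008 [-5.7  1.5 19.2] [0.36 1.06 0.03]
21.32 -11 -11.0 0.0985 0.1009 [-5.8  1.8 19. ] [0.32 1.08 0.04]
21.6 -9 -9.0 0.0985 0.1008 [-5.7  1.6 19.2] [0.35 1.09 0.01]
21.88 -7 -7.0 0.0985 0.1008 [-5.7  1.7 19. ] [0.34 1.15 0.01]
22.15 -5 -5.0 0.0985 0.1008 [-5.7  2.2 19.3] [0.33 1.17 0.01]
22.43 -3 -3.0 0.0985 0.1008 [-6.3  1.9 19.4] [0.36 1.19 0.01]
22.7 -1 -1.0 0.0985 0.1008 [-5.9  2.2 19.5] [ 0.34  1.33 -0.05]
22.98 1 1.0 0.0985 0.1008 [-6.9  2.  20.2] [ 0.34  1.49 -0.14]
23.25 3 3.0 0.0985 0.1008 [-8.2  2.2 21.8] [ 0.34  1.77 -0.14]
23.52 5 4.9 0.0985 0.1008 [-8.7  1.8 22.8] [ 0.36  1.97 -0.29]
23.8 7 6.8 0.0985 0.1008 [-9.1  1.9 23.1] [ 0.36  2.02 -0.64]
TORQUE
```

The torque rises from about 76° of turn, and that is the stop. I'll ease back 4° and lift, guarding for a pull.

Run:
```python
from h import *
A=att(np.radians(3))
movep([*B,.0985],A)
F,T,s=avg();print(s["time_s"],s["position"],F,T)
for z in (.101,.103,.105,.107,.109,.111,.114,.118):
    move_l([*B,z],feed=.03)
    F,T,s=avg(3);print(round(s["time_s"],2),z,np.round(s["position"],4),np.round(F,1),np.round(T,2),round(s["finger_gap"],4))
    if F[2]<-6: print("PULL");break
```

```text
24.0833 [ 0.53168092 -0.2127151   0.10077996] [-7.08974282  0.7031703  20.97824372] [ 0.1459833   1.59202806 -0.23194705]
24.36 0.101 [ 0.5315 -0.2128  0.1018] [-3.7  0.2 10.5] [-0.05  0.87 -0.1 ] 0.0444
24.63 0.103 [ 0.5314 -0.2128  0.1035] [-3.4 -0.1  9.1] [-0.06  0.8  -0.08] 0.0447
24.91 0.105 [ 0.5314 -0.2129  0.1053] [-3.1  0.   7.9] [-0.07  0.72 -0.1 ] 0.0449
25.18 0.107 [ 0.5313 -0.2128  0.107 ] [-2.8  0.1  7. ] [-0.09  0.63 -0.07] 0.0446
25.46 0.109 [ 0.5313 -0.2129  0.1089] [-3.  -0.9  5.6] [-0.12  0.75 -0.08] 0.0445
25.73 0.111 [ 0.5313 -0.2129  0.1108] [-4.6 -0.6  3.7] [-0.16  0.8  -0.09] 0.0446
26.01 0.114 [ 0.5315 -0.2129  0.1138] [-3.6 -0.9  1.3] [-0.2   0.76 -0.07] 0.0443
26.32 0.118 [ 0.5323 -0.2125  0.1183] [-2.1 -0.1  0.9] [0.06 0.49 0.  ] 0.0443
```

Run:
```python
from h import *
move_l([*B,.125],feed=.03);F,T,s=avg(3);print(s["position"],F,T)
move_l([*B,.23],feed=.12);F,T,s=avg(3);print(s["time_s"],s["position"],F,T,s["finger_gap"])
p,d=cam("scene",5);crop(cv2.convertScaleAbs(p,alpha=2.5),190,80,260,180,6,f"pics/z5.png")
```

```text
[ 0.53298808 -0.21285167  0.12561585] [ 0.18157338 -0.38926689  1.32796184] [ 0.02569285 -0.00639772 -0.02468366]
27.775 [ 0.53131749 -0.21276764  0.22903928] [-0.26171146  0.23335864 -0.39625624] [ 0.00463118  0.00929737 -0.0007428 ] 0.04403530182131802
```

View pics/z5.png

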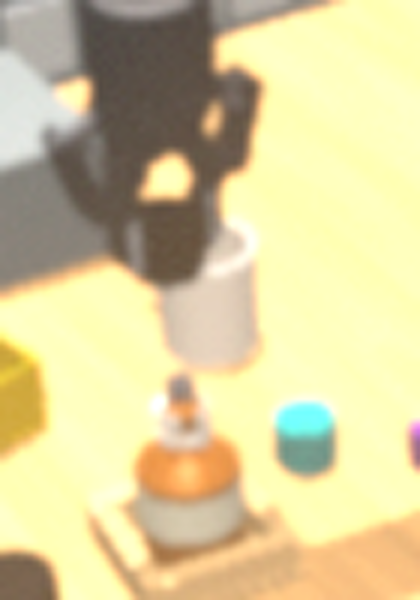

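The cap is off and held, and the bare neck is visible at (180,400) in the crop. Now I'll move it to the tray.

Run:
```python
from h import *
A=att(np.radians(63.8))
movep([*TE,.23],A)
move_l([*TE,.06],feed=.12)
s=sense();print(s["time_s"],s["position"],s["wrist_force"])
p,d=cam("scene",6);crop(cv2.convertScaleAbs(p,alpha=2),225,150,325,260,5,f"pics/z6.png")
p,d=cam("top",6);crop(cv2.convertScaleAbs(p,alpha=2),160,140,260,240,5,f"pics/z7.png")
```

```text
30.7583 [0.56454354 0.14877595 0.06077772] [ 0.26408385  0.0087769  -0.31993885]
```

View pics/z6.png

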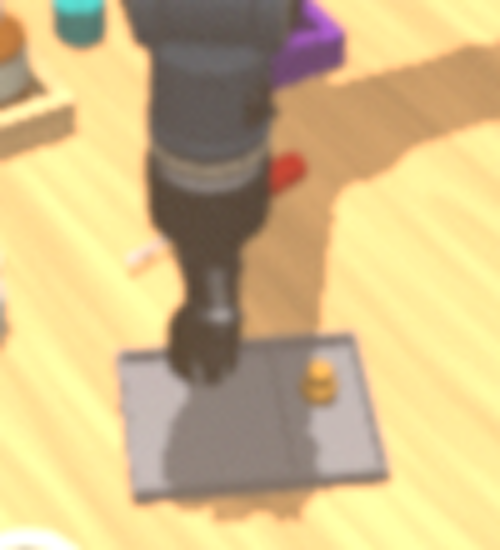

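View pics/z7.png

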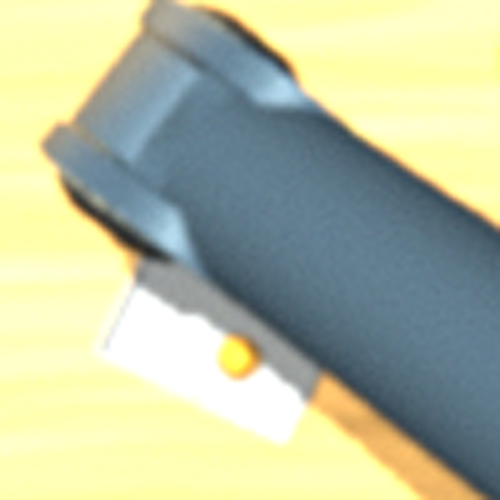

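The cap hangs over the empty half. I'll lower it until it touches.

Run:
```python
from h import *
move_l([*TE,.02],feed=.06)
r=move_l([*TE,-.004],feed=.01,until_force=3)
F,T,s=avg(3);print(r,s["time_s"],s["position"],F,T,s["finger_gap"])
z=s["position"][2]
for k in range(3):
    if F[2]>8: break
    z-=.0005; move_l([*TE,z],feed=.01); F,T,s=avg(3);print(s["time_s"],s["position"],F,T)
p,d=cam("scene",7);crop(cv2.convertScaleAbs(p,alpha=2.5),240,180,320,260,6,f"pics/z8.png")
```

```text
True 33.2167 [0.5640287  0.14849133 0.00381421] [-0.21002609 -0.91300521  5.31044472] [-0.00332025  0.05815132  0.01023815] 0.04460933632784893
33.4917 [0.56412003 0.14855439 0.0038373 ] [-1.74610318 -1.52887329  6.63987565] [-0.1821964   0.26568477 -0.00324398]
33.7667 [0.56412869 0.14854442 0.00378398] [-2.5211758  -1.91493228  9.7260791 ] [-0.31802388  0.49489186  0.02801703]
```

View pics/z8.png

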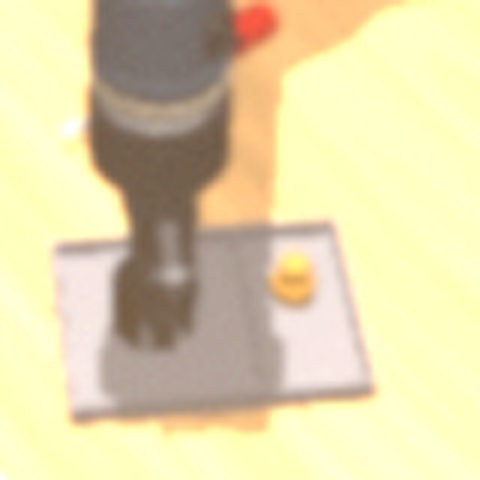

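It touched at the predicted height (rim ≈ floor). I'll relax, open partway, retreat and check.

Run:
```python
from h import *
move_l([*TE,.0037],feed=.01)
for g in (.048,.055,.066):
    command_gripper(g,30); s=sense();print(s["time_s"],s["finger_gap"],s["wrist_force"])
move_l([*TE,.06],feed=.06); move_l([*TE,.2],feed=.15)
movep([.45,-.15,.3],att(0))
p,d=cam("scene",8);crop(cv2.convertScaleAbs(p,alpha=2.5),240,180,320,260,6,"pics/z9.png")
cv2.imwrite("pics/s8.png",cv2.resize(p[...,::-1],(800,600)))
p,d=cam("top",8);crop(cv2.convertScaleAbs(p,alpha=2),160,140,260,240,5,"pics/z10.png")
s=sense();print(s["time_s"])
c=camera_params("top");v,u=np.indices(d.shape)
P=c["position"]+(np.stack([u,v,np.ones_like(u)],-1)@np.linalg.inv(c["K"]).T@c["rotation"].T)*d[...,None]
m=(d>0)&(np.hypot(P[...,0]-TE[0],P[...,1]-TE[1])<.05)&(P[...,2]>.03)&(P[...,2]<.06);q=P[m]
print(m.sum(),q.min(0),q.max(0),"tray xy",(np.median(q[:,:2],0)-TE)@np.c_[TX,TY])
t=q[q[:,2]>.038];k=np.linalg.lstsq(np.c_[t[:,:2]-t[:,:2].mean(0),np.ones(len(t))],t[:,2],rcond=None)[0];print("top plane",k)
```

```text
34.2917 0.04802836712747264 [-0.08257991 -0.53202149 -0.3808074 ]
34.5333 0.05463310974275059 [-0.0473791   1.06112671  0.19478906]
34.8 0.06600696562298548 [-0.21553761  0.07516271 -0.34865355]
38.3417
209 [0.5431366  0.12568177 0.03115523] [0.58941473 0.16849595 0.04826885] tray xy [ 4.67183597e-05 -1.32072183e-03]
top plane [-0.00191961 -0.00469867  0.04192803]
```

View pics/z9.png

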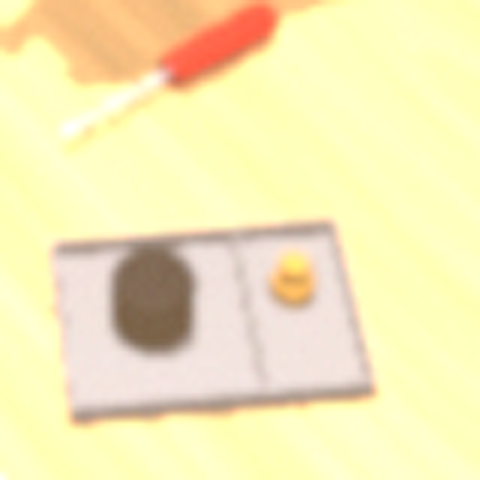

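View pics/z10.png

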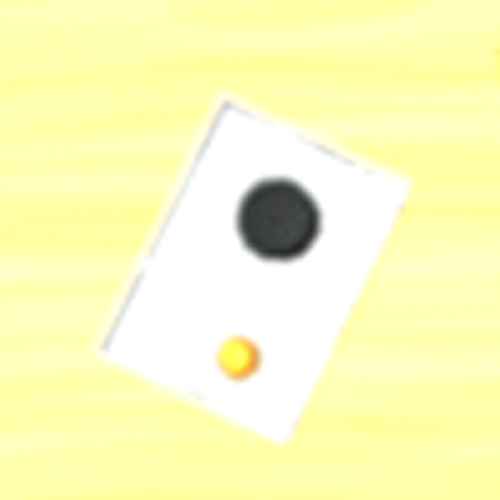

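View pics/s8.png

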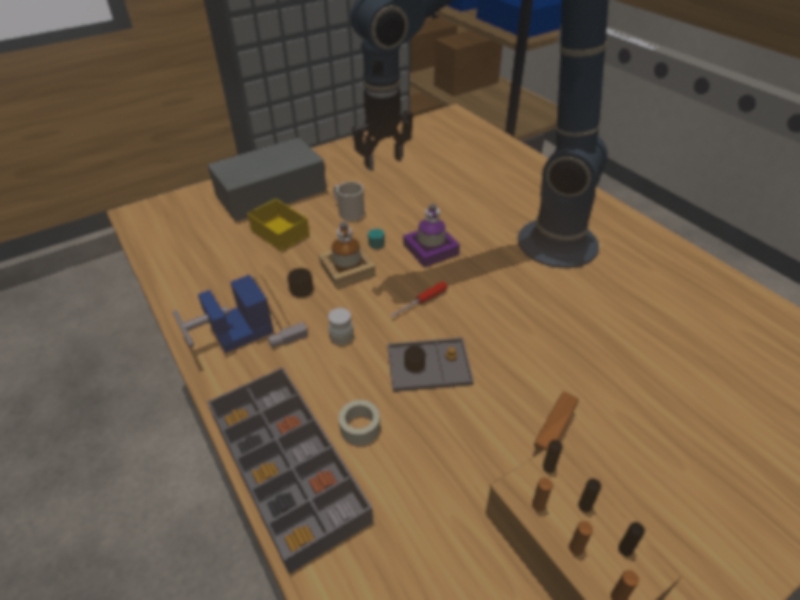

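The cap stands level in the middle of the empty half, at (415,358) in the 800x600 scene picture. Its top is 42 mm above the bench, the tilt is about 0.005 rad, and everything else looks unmoved.

```bash
python3 -c "
from rig import *
finish_job();print(sense()['time_s'])"
```

```text
the job is handed in; nothing more can be done
the job is handed in; nothing more can be done
```

I opened the bottle, stood the cap in the tray's empty half and handed the job in at about 38 s of the 64 s allowed.

- **Press:** the cap bottomed out after about 6 mm. I held it down with 16–23 N for the whole turn, so roughly 8–15 N of that was on the stop.
- **Turn:** it turned freely, with under 0.1 N m, for about 74° anticlockwise and then met its stop. My 2° steps overshot there, so the torque reached 0.64 N m before I backed off. That is over the 0.5 N m you call safe. It came only at the end of the turn, so I take it to be the stop and not a tooth.
- **Lift and placing:** the cap came straight off and touched down in the tray gently, at under 10 N.
- **Final checks:** the cap stands about 1 mm from the middle of the empty half. Its top is 42 mm above the bench (43 expected) and level to about 0.005 rad. The pictures show nothing else moved, and the gripper is clear of everything.

**Disagreement with the stated data:** the fingertips stand about 32 mm higher than the given tool dimensions predict. My first grasp therefore closed on nothing above the cap. I found the real height by touching the cap top lightly (about 4 N) and used that for the rest of the job.

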